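# Wedge the rocking tea cabinet

## Robot

A 6-joint arm with a two-finger parallel gripper is mounted at the origin on the work surface. World frame = base frame: x ahead of the robot, y to its left, z up, the work surface at z = 0. Lengths are in m, angles in rad, forces in N, time in s.
With the tool pointing down it reaches from about 0.325 to 0.9 m from the base axis. Payload 6.1 kg.
Tool frame: the origin (TCP) lies midway between the tips of the shut fingers; the grasp point (between the pads) lies 19 mm behind it; z points along the fingers, y is the line along which they close (so a half turn about z gives the same grasp; the last joint's range is limited). The gripper opens to 85 mm and grips with 20 to 120 N. Pads are 22 mm wide; open, the fingers measure 114 mm over their backs; the gripper's body (76 mm by 85 mm) begins 54 mm behind the grasp point. The pads swing forward as they close: fully open they stand 13 mm farther back than shut.
Start: joints at [-1.276, 0.22, 1.526, -0, 1.395, -0.126], TCP at [0.255, -0.57, 0.231] pointing down, gripper open.
Joint ranges: [-2.98, 2.98], [-0.91, 2.08], [0.09, 2.57], [-1.24, 4.39], [0.2, 2.65], [-2.68, 2.68]. Speed limits (rad/s): [2.57, 2.57, 3.01, 3.14, 3.14, 3.14].

## Interface

Orientations are given as [roll, pitch, yaw] about the fixed x, y, z axes, in that order (R = Rz(yaw) Ry(pitch) Rx(roll)).
In Python, from plant import movep, move_l, set_joints, gripper_to, hold, inverse_kinematics, observe, get_image, get_calibration, Unreachable, job_done gives the robot as it stands. Calls block until the motion is done:
- movep(position, orientation): joint-space move of the TCP to a pose.
- move_l(position, feed=0.15, rotation=None, max_force=None): straight line of the TCP; rotation=None keeps the orientation; feed is the mean speed in m/s. With max_force (N) it stops when the force on the tool has changed by that much, and returns True; else False.
- set_joints(angles): joint-space move.
- gripper_to(opening, f_grip=None): finger opening in m; f_grip is the grip in N (None keeps the last); returns when the fingers have stopped.
- hold(seconds).
- inverse_kinematics(position, orientation): joint angles nearest the present ones, or None.
- observe(): the state.
- get_image(name): name is "scene" or "top" or "wrist"; returns (picture, depth): 480x640x3 uint8, red, green, blue; 480x640 float32, m along the optical axis (not along the pixel's ray), 0 where there is no reading.
- get_calibration(name): a dict with "intrinsics" (3x3 intrinsics, pixels), "dist_coeffs" ([k1, k2, p1, p2, k3] as OpenCV has them; the pictures are not rectified), "world_from_camera" (4x4, takes a point from camera to world coordinates). Camera axes: x right, y down, z forward; pixel columns grow to the right and rows downward; lengths in m; the calibration is good to about 2 mm. A picture is of the moment at which its call begins: read the wrist's pose just before it. get_calibration takes no time and is no camera call; for the wrist camera it gives the pose at the moment of the call.
A pose or a line that the arm cannot do raises Unreachable and nothing moves.
- job_done(): hands the job in; it is judged then, once.
The state is a dict: "time_s": time; "q": joint angles; "joint_velocities": joint speeds; "joint_torque": joint torques, N m; "eef_pos": TCP position; "tcp_rot": TCP orientation; "ft_force": force on the tool from outside, world axes, zero at the start; "torque": the same for the moment, N m; "opening": finger opening in m; "grasp_force": force on a finger pad.
Only numpy, scipy, OpenCV 4.12 (cv2) and the standard library are available. Lean on these libraries where they do the work, as an engineer would, in place of code of your own. Each camera call takes 0.05 s, during which the arm holds its last target. There are 200 camera calls.

## Task

The little steel tea cabinet rocks because its one short foot, the door-side foot at the end where the wooden wedge lies, does not reach the counter. With the fingertips push the wedge along the counter, thin end first, under that foot until it is just snug and the cabinet stands level, then press down firmly on the cabinet's top above that foot for about a second to check that it no longer rocks, and leave it so. Do not pick up or tip the wedge, do not shove the cabinet along or lift it, and leave the crockery alone.

Things in the scene. Friction and masses are not known exactly. Their poses are not given: they have to be found in the camera images.
- cabinet: steel cabinet, 160 mm (its x) by 260 mm (its y), body from 30 to 135 mm above the counter, 3 to 4 kg, loose. Origin: counter level under its middle; z up; white sliding doors on its +x side. Round rubber feet, 20 mm wide, at x = +-55, y = +-105 mm. The foot at (+55, -105) is short and hangs in the air; the cabinet stands level on the other three
- foot_tip (a point): lowest point of the short foot's domed end, 7 to 11 mm above the counter (differs from start to start) while the cabinet is level; at (+55, -105) mm in the cabinet's frame. The wedge binds here: a push of about 4 to 5 N is snug; far more (foot load above 5 to 8 N) lifts the corner and the cabinet stands crooked
- corner_top (a point): point on the cabinet's top face straight above the short foot, 25 mm in from both edges, 135 mm above the counter: where to press. While the foot is unsupported, 5 to 8 N here rocks the cabinet (up to 0.12 rad)
- wedge: loose wooden wedge, 150 mm long, 60 mm wide, 3 mm thick at the tip rising evenly to 21 mm at the tail, 70 g. Origin: middle of its underside; x from tail to tip, z up. Slides on the counter with under 1 N. Starts flat beyond the cabinet's -y end, its tip 40 to 75 mm short of the short foot, pointing roughly to it (0.25 rad and 25 mm astray at most)
- wedge_tail (a point): middle of the wedge's tail at its underside (the face to push, 60 mm wide, 21 mm high)
- wedge_tip (a point): middle of the wedge's thin edge at its underside
- wedge_face: frame on the wedge's sloping top face, origin at the middle of that face; x along the slope towards the tip, y across, z square out of the face
- cup_top: amber glass cup, 72 mm across and 75 mm tall, standing on the cabinet's top towards its -x, +y corner; origin under its middle; stays where it is
- cup_low: amber glass cup, 72 mm across and 75 mm tall, on the counter between robot and wedge; origin under its middle; bystander
- sugar_bowl: lidded white ceramic sugar bowl, 100 mm across, 94 mm tall; origin under its middle; bystander
- kettle: cream enamel kettle, 190 mm across, 206 mm tall with its handle, spout to its +x; origin under its middle; bystander
- teapot: glass teapot, 136 mm across, 124 mm tall, spout to its +x; origin under its middle; bystander
- frother: white plastic milk frother standing on a foot of 76 mm diameter, 188 mm tall, small toggle switch on its side; origin under its middle; bystander
- spoon: steel spoon with a wooden handle, 150 mm long, lying on the counter; bystander
Not all that is in view belongs to the job. Leave any purple look-alike of the wedge alone.

How it is judged:
On the way, in this order (a step that is already met when the one before it is completed fails the run):
1. the wedge is under the short foot and touches it (within 1.5 mm), the cabinet level (z of foot_tip in the frame of wedge_face between -0.003 and 0.0015 m and y of foot_tip in the frame of wedge_face between -0.026 and 0.026 m and x of foot_tip in the frame of wedge_face between -0.07 and 0.072 m and angle between cabinet's own z axis and vertical below 0.018 rad), for 0.2 s.
2. the fingers press the cabinet's top over the short foot and it does not rock: the wedge carries it (contact force between the fingers and cabinet above 6 N and contact force between wedge and cabinet above 3 N and horizontal distance between the grasp point and corner_top below 0.06 m and height (world z) of the grasp point above 0.12 m and angle between cabinet's own z axis and vertical below 0.018 rad), for 0.3 s.
At the end, for the whole second after the job is handed in: the short foot stands on the wedge's sloping face (gap under 1.5 mm, within 26 mm of the wedge's centre line), the cabinet is level within 0.018 rad and within 25 mm of where it began, the wedge lies flat on the counter, the cups, pots and spoon are within 30 mm of where they began, all at rest (all of step 1 and linear speed of each of wedge, cabinet below 0.01 m/s and distance of cabinet from where it was at the start of the episode below 0.025 m and height (world z) of wedge below 0.006 m and distance of each of cup_low, sugar_bowl, kettle, teapot, frother, spoon, cup_top from where it was at the start of the episode below 0.03 m); the robot touches nothing.
It fails at once if the wedge is lifted off the counter or tipped (height (world z) of wedge above 0.012 m or angle between wedge's own z axis and vertical above 0.2 rad).
It fails at once if the cabinet is lifted, tipped or shoved along (height (world z) of cabinet above 0.015 m or angle between cabinet's own z axis and vertical above 0.17 rad or distance of cabinet from where it was at the start of the episode above 0.025 m).
It fails at once if a cup or other bystander is knocked over or moved (distance of any of cup_low, sugar_bowl, kettle, teapot, frother, spoon, cup_top from where it was at the start of the episode above 0.03 m or angle between any of cup_low, cup_top, kettle, teapot, frother, sugar_bowl's own z axis and vertical above 0.4 rad).
It also fails if it takes over 72 s, if anything falls off the work surface, if the arm or the gripper's body presses on something with over 40 N, if the wrist force passes 120 N, or if a joint passes its speed limit or range.

## Working session

There is one attempt and no reset: what is moved stays moved. The work goes in short steps, each a Python script; the robot and the scene stay as the last script left them, time stands still between calls to the robot, and variables do not carry over. Pictures are saved under pics/ and viewed, at most 10 in all, crops included, and the job is handed in when it is done.

```bash
mkdir -p pics; ls; python3 - <<'E'
from plant import *
import cv2,numpy as np
for n in("scene","top"):
    im,d=get_image(n); cv2.imwrite(f"pics/{n}0.png",im[:,:,::-1]); np.save(f"pics/{n}0d.npy",d)
    c=get_calibration(n); print(n,np.round(c["intrinsics"],1).tolist(),np.round(c["dist_coeffs"],4),np.round(c["world_from_camera"],3).tolist(),(d>0).mean())
s=observe();print(s["time_s"],s["ft_force"],s["tcp_rot"])
E
```

```text
pics
scene [[445.2, 0.0, 315.1], [0.0, 445.2, 238.4], [0.0, 0.0, 1.0]] [-0.0856  0.      0.      0.      0.    ] [[0.457, 0.54, -0.706, 1.292], [0.889, -0.287, 0.356, -0.408], [-0.01, -0.791, -0.612, 0.747], [0.0, 0.0, 0.0, 1.0]] 0.9958984375
top [[460.9, 0.0, 309.9], [0.0, 460.9, 245.1], [0.0, 0.0, 1.0]] [-0.0962  0.      0.      0.      0.    ] [[-0.028, -0.997, 0.07, 0.47], [-0.999, 0.03, 0.018, -0.063], [-0.02, -0.07, -0.997, 1.402], [0.0, 0.0, 0.0, 1.0]] 0.995966796875
0.1 [-0.50126986 -0.35116226  0.15742777] [-3.13981071e+00 -2.13121521e-04  4.20775979e-01]
```

View pics/top0.png

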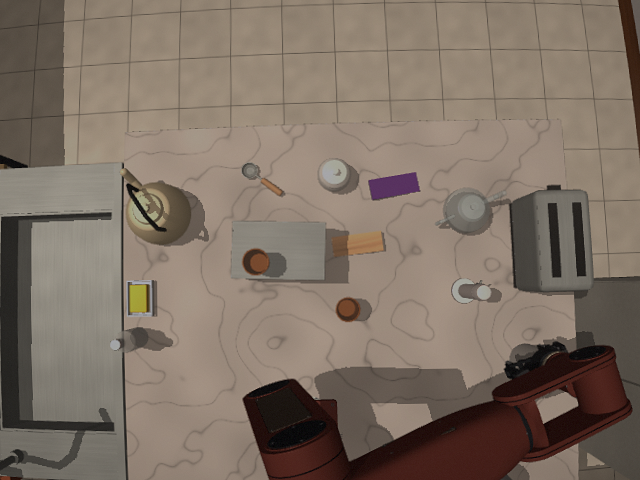

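View pics/scene0.png

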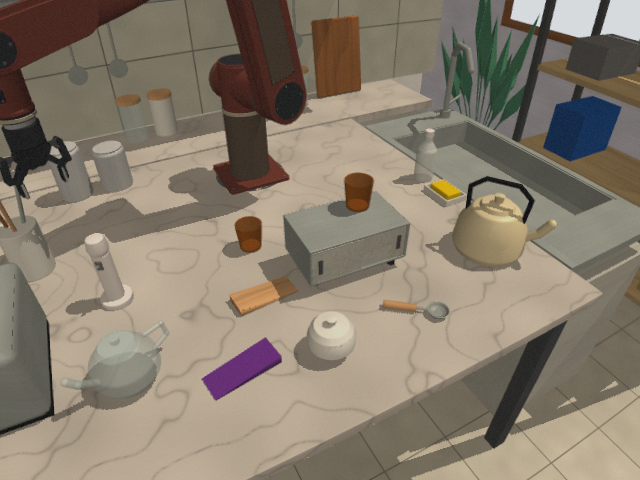

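The top view shows the cabinet at about (232–325, 222–280). The wooden wedge is at (333–384, 233–257) with its tip towards the cabinet. The cup is at (348, 309) and the purple look-alike at (394, 186). The scene view agrees, with the doors facing +x. Next I'll measure both objects.

```bash
cat > h.py <<'E'
import cv2,numpy as np
from plant import *
def rays(name,uv,c=None):
    c=c or get_calibration(name); T=np.array(c["world_from_camera"])
    p=cv2.undistortPoints(np.float64(uv).reshape(-1,1,2),np.array(c["intrinsics"]),np.array(c["dist_coeffs"])).reshape(-1,2)
    d=np.c_[p,np.ones(len(p))]
    return T[:3,3],d@T[:3,:3].T,d,T
def on_plane(name,uv,z,c=None):
    o,r,_,_=rays(name,uv,c); return o+r*((z-o[2])/r[:,2])[:,None]
def cloud(name,uv,depth,c=None):
    o,r,_,_=rays(name,uv,c); uv=np.int32(uv).reshape(-1,2); return o+r*depth[uv[:,1],uv[:,0]][:,None]
def wedge_mask(im):   # RGB
    h=cv2.cvtColor(im,cv2.COLOR_RGB2HSV)
    return cv2.morphologyEx(cv2.inRange(h,(7,90,110),(20,255,255)),cv2.MORPH_CLOSE,np.ones((5,5)))
def pix(m): ys,xs=np.nonzero(m); return np.c_[xs,ys].astype(float)
E
python3 - <<'E'
from h import *
for n,roi in(("top",(325,225,395,265)),("scene",(220,265,305,320))):
    im=cv2.imread(f"pics/{n}0.png")[:,:,::-1].copy(); d=np.load(f"pics/{n}0d.npy")
    m=wedge_mask(im); k=np.zeros_like(m); x0,y0,x1,y1=roi; k[y0:y1,x0:x1]=m[y0:y1,x0:x1]
    u=pix(k); P=cloud(n,u,d); print(n,len(u),"z pct",np.percentile(P[:,2],[2,25,50,75,98]).round(4))
    r=cv2.minAreaRect(P[:,:2].astype(np.float32)*1000); print(r, cv2.boxPoints(r).round(1).tolist())
    A=np.c_[P[:,:2],np.ones(len(P))]; co=np.linalg.lstsq(A,P[:,2],rcond=None)[0]; print("slope",co)
    ys,xs=np.mgrid[180:330,200:420] ; u=np.c_[xs.ravel(),ys.ravel()].astype(float); P=cloud(n,u,d)
    q=P[(abs(P[:,2]-.135)<.01)&(d[ys.ravel(),xs.ravel()]>0)]
    r=cv2.minAreaRect(q[:,:2].astype(np.float32)*1000); print("cab",len(q),np.median(q[:,2]),r,cv2.boxPoints(r).round(1).tolist())
    ys,xs=np.mgrid[270:280,400:420];print("table z",np.median(cloud(n,np.c_[xs.ravel(),ys.ravel()].astype(float),d)[:,2]))
E
```

```text
top 834 z pct [0.0026 0.0099 0.0142 0.0178 0.0242]
((554.6463012695312, -150.21592712402344), (94.7880859375, 223.85977172851562), 21.432445526123047) [[469.6000061035156, -63.29999923706055], [551.4000244140625, -271.70001220703125], [639.7000122070312, -237.10000610351562], [557.9000244140625, -28.700000762939453]]
slope [-0.55920448  0.04365569  0.34304547]
cab 5028 0.13547884676108835 ((547.5723876953125, 49.126380920410156), (258.61810302734375, 160.47743225097656), 87.11107635498047) [[460.8999938964844, -76.0], [621.2000122070312, -84.0999984741211], [634.2000122070312, 174.1999969482422], [474.0, 182.3000030517578]]
table z 0.0015689108786159922
scene 1302 z pct [0.0004 0.0063 0.0107 0.0155 0.0201]
((914.123779296875, -250.57199096679688), (159.00624084472656, 804.0391235351562), 78.53436279296875) [[504.29998779296875, -248.60000610351562], [1292.300048828125, -408.3999938964844], [1323.9000244140625, -252.60000610351562], [535.9000244140625, -92.69999694824219]]
slope [ 0.65790625 -0.07094902 -0.37990239]
cab 4190 0.13416360655761406 ((549.0889892578125, 48.609596252441406), (261.30926513671875, 164.5710906982422), 87.34503936767578) [[460.79998779296875, -78.0999984741211], [625.2000122070312, -85.69999694824219], [637.2999877929688, 175.3000030517578], [472.8999938964844, 182.89999389648438]]
table z -0.0009705711600955791
```

```bash
python3 - <<'E'
from h import *
for n,roi in(("top",(325,225,395,265)),("scene",(220,265,305,320))):
    im=cv2.imread(f"pics/{n}0.png")[:,:,::-1].copy(); d=np.load(f"pics/{n}0d.npy")
    m=wedge_mask(im); k=np.zeros_like(m); x0,y0,x1,y1=roi; k[y0:y1,x0:x1]=m[y0:y1,x0:x1]
    nn,l,st,_=cv2.connectedComponentsWithStats(k); k=(l==1+np.argmax(st[1:,4]))
    u=pix(k); P=cloud(n,u,d); P=P[(P[:,2]>-.005)&(P[:,2]<.03)&(d[k]>0)]
    r=cv2.minAreaRect(P[:,:2].astype(np.float32)*1000); b=cv2.boxPoints(r); print(n,r,b.round(1).tolist())
    for i in range(4): print("edge mid",((b[i]+b[(i+1)%4])/2).round(1),np.linalg.norm(b[i]-b[(i+1)%4]).round(1))
    A=np.c_[P[:,:2],np.ones(len(P))]; print("slope",np.linalg.lstsq(A,P[:,2],rcond=None)[0])
E
```

```text
top ((568.1737670898438, -182.9366455078125), (61.849342346191406, 150.9296417236328), 6.060213088989258) [[529.5, -111.19999694824219], [545.4000244140625, -261.20001220703125], [606.9000244140625, -254.6999969482422], [591.0, -104.5999984741211]]
edge mid [ 537.4 -186.2] 150.9
edge mid [ 576.1 -258. ] 61.8
edge mid [ 598.9 -179.7] 150.9
edge mid [ 560.2 -107.9] 61.8
slope [ 0.00843395 -0.10669293 -0.01157051]
scene ((562.9573364257812, -180.8739013671875), (82.96586608886719, 152.03359985351562), 3.1241707801818848) [[517.4000244140625, -107.19999694824219], [525.7000122070312, -259.0], [608.5, -254.5], [600.2000122070312, -102.69999694824219]]
edge mid [ 521.5 -183.1] 152.0
edge mid [ 567.1 -256.8] 83.0
edge mid [ 604.4 -178.6] 152.0
edge mid [ 558.8 -105. ] 83.0
slope [-0.01946929 -0.10285955  0.00274251]
```

```bash
python3 - <<'E'
from h import *
t=np.array([.576,-.258]); tip=np.array([.560,-.108]); d=(tip-t)/np.linalg.norm(tip-t)
yaw=np.arctan2(d[1],d[0]); p=t-0.035*d
for y in(yaw,yaw-np.pi):
    q=inverse_kinematics([*p,.15],[np.pi,0,y]); print(y,None if q is None else np.round(q,2))
y=min((y for y in(yaw,yaw-np.pi) if inverse_kinematics([*p,.15],[np.pi,0,y]) is not None),key=lambda y:abs(inverse_kinematics([*p,.15],[np.pi,0,y])[5]))
movep([*p,.15],[np.pi,0,y]); gripper_to(.03); hold(.3)
s=observe(); print(y,s["time_s"],s["eef_pos"],s["tcp_rot"],s["ft_force"],s["opening"])
print(np.round(get_calibration("wrist")["world_from_camera"],3).tolist())
im,dd=get_image("wrist"); cv2.imwrite("pics/w1.png",im[:,:,::-1]); np.save("pics/w1d.npy",dd)
E
```

```text
1.6770611896859748 [-0.59  0.34  1.53  0.    1.26 -0.7 ]
-1.4645314639038183 [-0.59  0.34  1.53 -0.    1.26  2.45]
1.6770611896859748 2.575 [ 0.57971408 -0.29274417  0.1499634 ] [-3.14153184e+00 -4.56090562e-05  1.67715343e+00] [-0.47082292 -0.52021505 -0.39746347] 0.03009943665458291
[[0.994, 0.101, 0.03, 0.572], [0.106, -0.952, -0.286, -0.221], [-0.0, 0.288, -0.958, 0.292], [0.0, 0.0, 0.0, 1.0]]
```

View pics/w1.png

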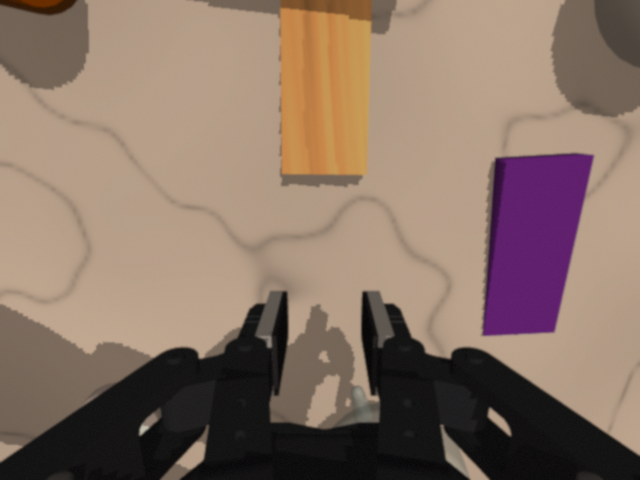

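The wrist view shows the tail edge at row ~176, columns 282–365, centred between the fingertips at about column 324. I'll lower the fingers and push along a gentle arc that aims the centre line at the foot.

```bash
cat >> h.py <<'E'
FOOT=np.array([.598,-.0586]); OFF=.0115   # tail face to TCP (half pad width)
def dirv(a): return np.array([np.sin(a),np.cos(a)])
def tool(tail,a,z): return [*(tail-OFF*dirv(a)),z],[np.pi,0,np.pi/2-a]
def arc(tail,a,L,th,n=8,c=.03):
    out=[]; tail=np.array(tail,float)
    for _ in range(n):
        m=tail+c*dirv(a)+L/n*dirv(a+th/n/2); a+=th/n; tail=m-c*dirv(a); out.append((tail.copy(),a))
    return out
def lat(tail,a):
    v=FOOT-tail; d=dirv(a); return v[0]*d[1]-v[1]*d[0], v@d
def look_wedge(tag):
    cal=get_calibration("wrist"); im,dd=get_image("wrist"); cv2.imwrite(f"pics/{tag}.png",im[:,:,::-1])
    m=wedge_mask(im); n,l,st,_=cv2.connectedComponentsWithStats(m); ok=[i for i in range(1,n) if st[i,4]>1500 and 200<st[i,0]+st[i,2]/2<440]
    k=l==max(ok,key=lambda i:st[i,4]); return cal,im,dd,k
E
python3 - <<'E'
from h import *
from scipy.optimize import brentq
print(on_plane("wrist",[[282,174],[323,175],[365,176]],.021).round(4).tolist())
t=on_plane("wrist",[[323.5,175]],.021)[0,:2]; a=-.106; print("lat,along",lat(t,a))
th=brentq(lambda th:lat(*arc(t,a,.04,th)[-1])[0],-.3,.6); path=arc(t,a,.04,th); print(th,path[-1],lat(*path[-1]))
p0,r0=tool(t-.02*dirv(a),a,.006)
move_l([p0[0],p0[1],.03],.15,r0); move_l(p0,.04)
f0=observe()["ft_force"]
p,r=tool(t,a,.006); move_l(p,.03)
for q in path:
    p,r=tool(*q,.006); move_l(p,.03,r)
s=observe(); print(s["time_s"],s["eef_pos"],s["ft_force"]-f0)
cal,im,dd,k=look_wedge("w2")
u=pix(k); print(k.sum(),u.min(0),u.max(0))
E
```

```text
[[0.5458, -0.2566, 0.021], [0.5746, -0.2543, 0.021], [0.6041, -0.2518, 0.021]]
lat,along (np.float64(0.04366537178187035), np.float64(0.19209387438723335))
0.29843859083900176 (array([ 0.56771384, -0.21403336]), 0.19243859083900175) (np.float64(3.95516952522712e-16), np.float64(0.15835649508641256))
7.7417 [ 0.56554239 -0.22534043  0.006     ] [ 0.00929456 -1.07538809 -0.73342674]
52623 [213.   0.] [405. 303.]
```

View pics/w2.png

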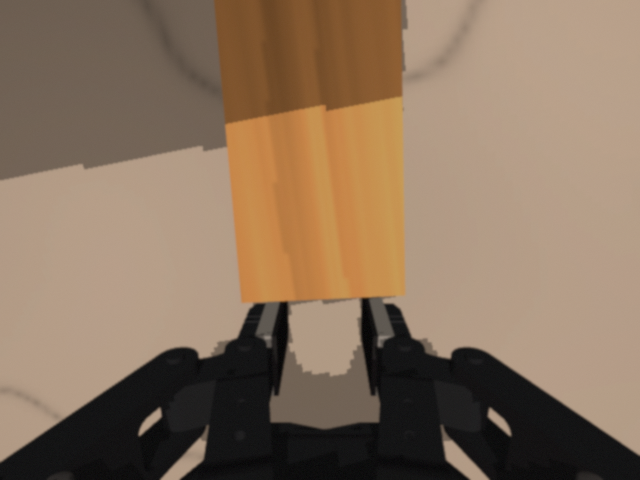

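The wedge followed the arc: its tail edge runs from (243, 302) to (405, 295), with the fingers still on it. Next I'll compute the wedge pose and correct the heading.

```bash
python3 - <<'E'
from h import *
m=wedge_mask(cv2.imread("pics/w2.png")[:,:,::-1].copy())
rows=np.arange(10,290,10); L=[];R=[]
for r in rows:
    x=np.nonzero(m[r,200:420])[0]+200; L.append((x[0]-.5,r)); R.append((x[-1]+.5,r))
c=on_plane("wrist",[[243,302],[405,295]],.021)[:,:2]; t=c.mean(0)
a=.17
for _ in range(4):
    ed=[]
    for E in(L,R):
        z=.021
        for _ in range(6):
            P=on_plane_=None
            o,ray,_,_=rays("wrist",E); P=o+ray*((z-o[2])/ray[:,2])[:,None]
            z=.021-.12*((P[:,:2]-t)@dirv(a))
        ed.append(P[:,:2])
    sl=[np.polyfit(e[:,1],e[:,0],1)[0] for e in ed]; a=np.arctan(np.mean(sl))
    mid=[np.mean((e-t)@np.array([np.cos(a),-np.sin(a)])) for e in ed]
print("tail",c.round(4).tolist(),t,"a edges",np.arctan(sl),"a",a,"tail angle",np.arctan2(-(c[1]-c[0])[1],(c[1]-c[0])[0]),"sides",mid,"lat",lat(t,a))
# top view check
im,d=get_image("top"); cv2.imwrite("pics/top1.png",cv2.resize(im[180:330,220:420,::-1],(800,600)))
E
```

```text
tail [[0.5385, -0.2093], [0.597, -0.2178]] [ 0.56776501 -0.21358508] a edges [0.14193913 0.14138024] a 0.14165969839081863 tail angle 0.14446389720968608 sides [np.float64(-0.030502461577263468), np.float64(0.029685645605772738)] lat (np.float64(0.008050344876130464), np.float64(0.15770136352815922))
```

View pics/top1.png

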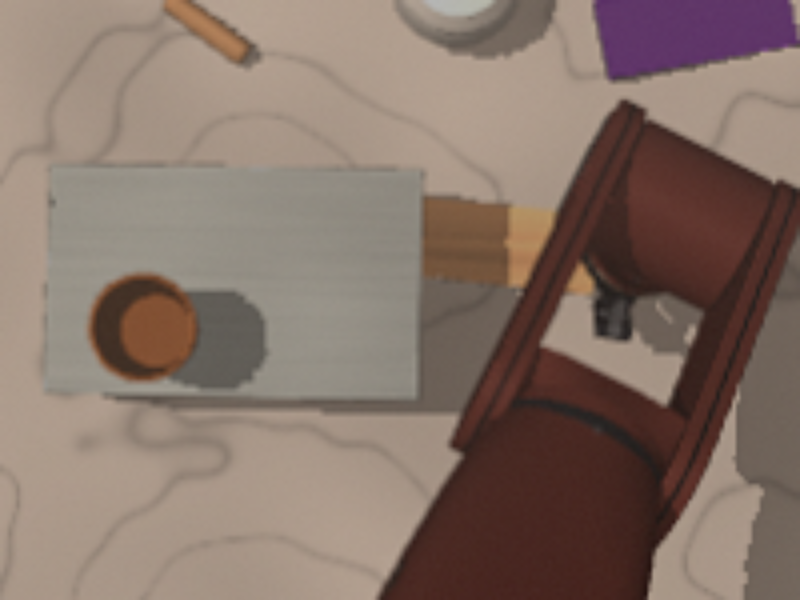

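The wedge heading is 0.142 with an 8 mm lateral offset at the foot, well inside the 26 mm tolerance. The tool heading is slightly steeper, which shrinks the offset further. I'll push on, then switch to a slow push that stops on force.

```bash
python3 - <<'E'
from h import *
a=.192; d=dirv(a); s=observe(); p=np.array(s["eef_pos"]); f0=s["ft_force"]; R=[np.pi,0,np.pi/2-a]
q=p+np.r_[.033*d,0]; print(move_l(list(q),.03,R,max_force=3.5))
s=observe(); print(s["time_s"],s["eef_pos"],s["ft_force"])
cal,im,dd,k=look_wedge("w3")
q=np.array(s["eef_pos"])+np.r_[.045*d,0]; q[2]=.006; hit=move_l(list(q),.01,R,max_force=3.5)
s=observe(); print(hit,s["time_s"],s["eef_pos"],s["ft_force"],"adv",(np.array(s["eef_pos"])-p)[:2]@d)
cal,im,dd,k=look_wedge("w4")
im,_=get_image("scene"); cv2.imwrite("pics/s4.png",cv2.resize(im[190:310,220:420,::-1],(800,480),interpolation=cv2.INTER_CUBIC))
E
```

```text
False
9.0833 [ 0.5718239  -0.19318156  0.00599684] [ 0.67327636 -0.91232074  0.16973507]
True 11.3 [ 0.57510546 -0.17447969  0.00551847] [-0.07158554 -0.80242624  0.7331373 ] adv 0.05186849254407034
```

View pics/w4.png

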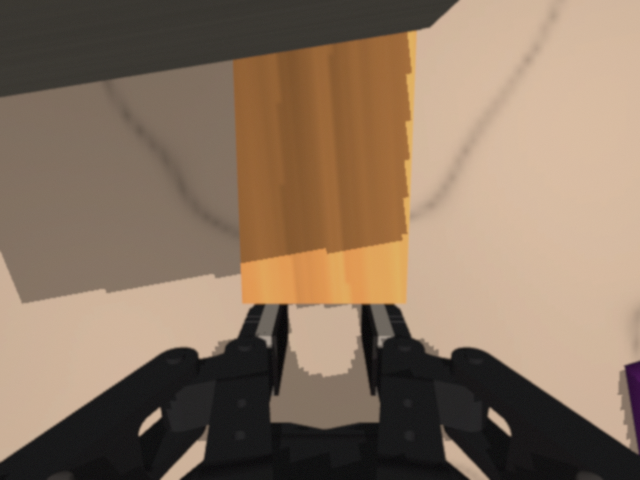

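View pics/s4.png

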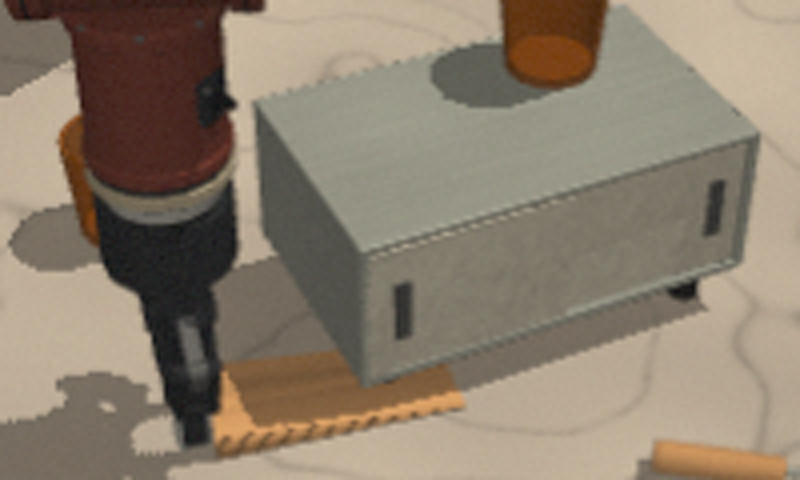

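The wedge is square to the fingers (tail at row 303, columns 241–407) and reaches under the cabinet's corner. The force has relaxed since the stop, so I'll test snugness in small steps.

```bash
python3 - <<'E'
from h import *
a=.192; d=dirv(a); R=[np.pi,0,np.pi/2-a]
s=observe(); p=np.array(s["eef_pos"]); p[2]=.006; print(lat(p[:2]+OFF*d,a))
for i in range(1,14):
    hit=move_l(list(p+np.r_[.0005*i*d,0]),.01,R,max_force=4.5); s=observe(); f=-s["ft_force"][:2]@d
    print(i,hit,round(s["time_s"],2),((np.array(s["eef_pos"])-p)[:2]@d*1000).round(2),f.round(2),s["ft_force"][2].round(2))
    if f>4.2 or hit: break
hold(.3);s=observe();print(s["ft_force"],-s["ft_force"][:2]@d)
im,dd=get_image("scene"); ys,xs=np.mgrid[180:260,285:405]; P=cloud("scene",np.c_[xs.ravel(),ys.ravel()].astype(float),dd)
d0=np.load("pics/scene0d.npy"); P0=cloud("scene",np.c_[xs.ravel(),ys.ravel()].astype(float),d0)
for Q in(P0,P):
    q=Q[abs(Q[:,2]-.135)<.008]; print(np.linalg.lstsq(np.c_[q[:,:2],np.ones(len(q))],q[:,2],rcond=None)[0],len(q))
E
```

```text
(np.float64(0.0008200317461249836), np.float64(0.1066379243015114))
1 False 11.66 0.14 3.03 -1.7
2 False 11.91 0.36 5.57 -1.29
[-0.31077129 -4.28475991 -1.30812434] 4.265327699351927
[-0.00460521  0.00394322  0.13660516] 4055
[-0.00503921  0.00402929  0.13688271] 4062
```

The push force is 4.3 N, the foot is about 1 mm off the centre line, and the cabinet top's slope is unchanged. I'll back off and press on the corner.

```bash
python3 - <<'E'
from h import *
a=.192; d=dirv(a); R=[np.pi,0,np.pi/2-a]
p=np.array(observe()["eef_pos"])
move_l(list(p-np.r_[.035*d,0]),.05,R); q=p-np.r_[.035*d,-.2]; move_l(list(q),.15); gripper_to(0.0)
move_l([*FOOT,.19],.12); move_l([*FOOT,.150],.08); hold(.2)
f0=observe()["ft_force"][2]
z=.145; print(move_l([*FOOT,.128],.012,max_force=8)); s=observe(); z=s["eef_pos"][2]; print(z,s["ft_force"]-0,f0)
for i in range(12):
    f=observe()["ft_force"][2]-f0
    if f>12: break
    z-=.0004; move_l([*FOOT,z],.01)
    print(round(z,4),observe()["eef_pos"][2].round(4),(observe()["ft_force"][2]-f0).round(2))
for _ in range(5):
    hold(.3); print("press",(observe()["ft_force"][2]-f0).round(2))
im,dd=get_image("scene"); cv2.imwrite("pics/s5.png",im[:,:,::-1])
ys,xs=np.mgrid[180:260,285:405]; P=cloud("scene",np.c_[xs.ravel(),ys.ravel()].astype(float),dd)
q=P[abs(P[:,2]-.135)<.008]; print(np.linalg.lstsq(np.c_[q[:,:2],np.ones(len(q))],q[:,2],rcond=None)[0],len(q))
print(observe()["time_s"])
E
```

```text
True
0.1350288411849685 [-1.61201154  0.49639917  4.93741308] 0.051285193953588604
0.1346 0.135 3.38
0.1342 0.135 5.01
0.1338 0.135 7.02
0.1334 0.1349 9.56
0.133 0.1349 11.02
0.1326 0.1348 13.72
press 12.97
press 12.59
press 12.28
press 13.0
press 12.82
[-0.00634903  0.00494575  0.13751592] 3448
21.5583
```

Pressing at about 12.8 N for 1.5 s did not rock the cabinet. I'll release, check the end state and hand in.

```bash
python3 - <<'E'
from h import *
move_l([*FOOT,.145],.03); move_l([*FOOT,.27],.12); move_l([.45,-.30,.27],.15); hold(.5)
im,dd=get_image("scene"); cv2.imwrite("pics/s6.png",cv2.resize(im[150:330,200:440,::-1],(800,600),interpolation=cv2.INTER_CUBIC))
ys,xs=np.mgrid[180:260,285:405]; P=cloud("scene",np.c_[xs.ravel(),ys.ravel()].astype(float),dd)
q=P[abs(P[:,2]-.135)<.008]; print(np.linalg.lstsq(np.c_[q[:,:2],np.ones(len(q))],q[:,2],rcond=None)[0],len(q)); print(observe()["time_s"])
E
```

```text
[-0.00449925  0.00411668  0.13654921] 4074
25.9
```

View pics/s6.png

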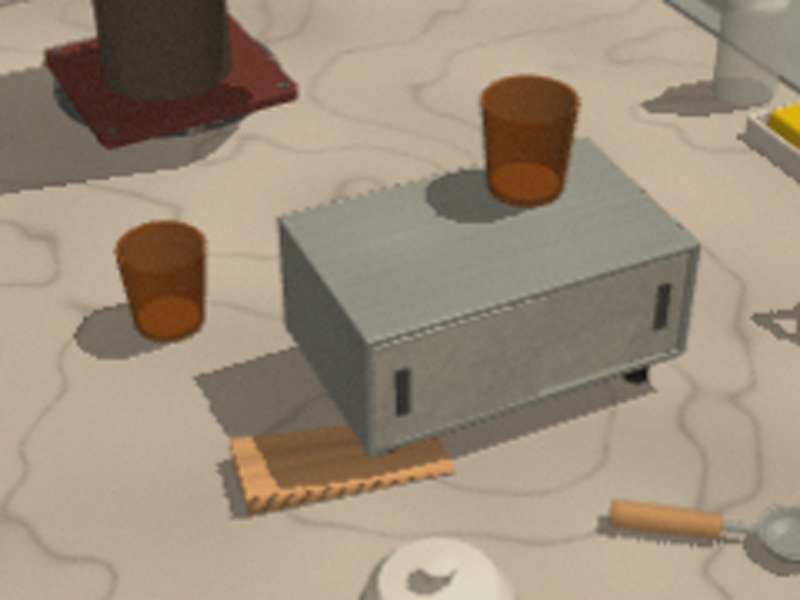

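The wedge lies flat under the short foot, the cabinet is level (slope same as at the start), and the cups, bowl and spoon in view stand undisturbed.

```bash
python3 -c "
from plant import *
print(job_done())"
```

```text
the job is handed in; nothing more can be done
None
```

The wedge is snug under the short foot (final push about 4.3 N), the cabinet stayed level under a press of about 12.8 N for 1.5 s, and the job is handed in; no verdict came back.

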